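Re-dress the soap display spinner

TASK

First take the two old soap bars that lie on the display spinner off it and put them in the glass mixing bowl for rebatching. Then slide each wooden soap rest out over the edge of its rack until enough of it sticks out to grip, and lay every rest flat on a marked place of its own on the spinner, pointing outward within the lines. Last, set the two new soap bars, which wait on the table between spinner and rack, flat on the middle of two of the rests, one bar to a rest. The spinner turns freely but is set for the camera, so leave it facing as it does now (turn it back if it shifts), and leave the bowl upright and the other things on the table alone.

Things in the scene. Friction and masses are not known exactly. Their poses are not given: they have to be found in the camera images.
- rest_0_center (a point): Soap rest: flat pale wooden board, 100 mm long (its x), 44 wide (its y), 8 thick (its z), 60 g, grooved top, both ends alike; point: its centre, half-way up. Two or three of the three rests are present. Each starts in its own slot of the rack (slot of the same number), top flush with the ribs, near end 5 to 22 mm behind the rack's near edge.
- rest_1_center (a point): Soap rest: flat pale wooden board, 100 mm long (its x), 44 wide (its y), 8 thick (its z), 60 g, grooved top, both ends alike; point: its centre, half-way up. Two or three of the three rests are present. Each starts in its own slot of the rack (slot of the same number), top flush with the ribs, near end 5 to 22 mm behind the rack's near edge.
- rest_2_center (a point): Soap rest: flat pale wooden board, 100 mm long (its x), 44 wide (its y), 8 thick (its z), 60 g, grooved top, both ends alike; point: its centre, half-way up. Two or three of the three rests are present. Each starts in its own slot of the rack (slot of the same number), top flush with the ribs, near end 5 to 22 mm behind the rack's near edge.
- slot_0_lip (a point): Middle of the near edge of rack slot 0, on the slot floor; x points along the slot away from the robot, y left. The rack is a fixed wooden bench, 150 mm long along its three parallel slots. Slots: 57 mm apart, 47 mm wide, 8 mm deep, open at both ends, so there is room to push on a rest's far end.
- slot_1_lip (a point): Middle of the near edge of rack slot 1, on the slot floor; x points along the slot away from the robot, y left. Slot floors are 35 mm above the table, the tops of the ribs beside them 43 mm; a rest slides along its slot with 1.5 mm of play at each side.
- slot_2_lip (a point): Middle of the near edge of rack slot 2, on the slot floor; x points along the slot away from the robot, y left. In front of the near edge there is a clear drop of 35 mm to the table; rests still in their slots are not in the way of fingers there.
- mark_0 (a point): Marked place 0 of three on the spinner plate, 120 degrees apart, each framed at its sides and inner end by thin dark lines. Point: on the plate's upper face, where the middle of a rest belongs, 72 mm from the axis. x points outward from the axis (a rest lies along it), z up. The spinner's axis lies 72 mm from it along its -x.
- mark_1 (a point): Marked place 1 of three on the spinner plate, 120 degrees apart, each framed at its sides and inner end by thin dark lines. Point: on the plate's upper face, where the middle of a rest belongs, 72 mm from the axis. x points outward from the axis (a rest lies along it), z up. A rest in place reaches from 22 to 122 mm from the axis, so it sticks out 37 mm past the rim.
- mark_2 (a point): Marked place 2 of three on the spinner plate, 120 degrees apart, each framed at its sides and inner end by thin dark lines. Point: on the plate's upper face, where the middle of a rest belongs, 72 mm from the axis. x points outward from the axis (a rest lies along it), z up. The plate's rim is 85 mm from the axis.
- plate (a joint): Turn of the spinner plate, rad, anticlockwise from above. The plate is a white disc, 170 mm across, 12 mm thick, upper face 45 mm above the table, on a fixed steel foot of 130 mm; it turns freely, with almost no friction, and stays where it is left.
- bar_0_center (a point): An old soap bar, a cream block, 43 mm (its x) by 63 mm (its y) by 26 mm high, 110 g; point: its centre. At the start it lies flat on the spinner plate.
- bar_1_center (a point): An old soap bar, a cream block, 43 mm (its x) by 63 mm (its y) by 26 mm high, 110 g; point: its centre. At the start it lies flat on the spinner plate.
- new_bar_0_center (a point): A new soap bar, a tan block, 43 mm (its x) by 63 mm (its y) by 25 mm high (its z), 110 g; point: its centre. At the start it lies on the table between the spinner and the far end of the rack.
- new_bar_1_center (a point): A new soap bar, a lilac block, 43 mm (its x) by 63 mm (its y) by 25 mm high (its z), 110 g; point: its centre. At the start it lies on the table between the spinner and the far end of the rack.
- bowl: Clear glass mixing bowl, loose, 180 mm across at the rim, 75 mm high, inside floor about 75 mm across and 4 mm above the table, sides sloping; origin: centre of its underside. It stands to the right of the spinner. Keep clear of the broom handle that leans over the table's near edge before it, its top 285 mm high.
- pigment_jar: Bystander: a closed glass pigment jar, 67 mm across, 85 mm high, on the table at the far right; origin: centre of its underside.
- salve_pot: Bystander: a round salve pot, 65 mm across, 29 mm high, on the table near the robot; origin: centre of its underside.
Mind the look-alikes: they are no part of the job. What is shaped like the part that bears rest_2_center but blue or pink is not meant.

How it is judged (in metres and radians):
On the way:
1. both old soap bars are in the mixing bowl (horizontal distance between each of bar_0_center, bar_1_center and bowl below 0.075 m and height (world z) of each of bar_0_center, bar_1_center below 0.085 m), for 0.2 s.
At the end, for the whole second after the job is handed in: Each rest flat on the plate, centre within 15 mm of a mark, within 9 degrees of its line; a new bar flat on each of two rests, within 25 mm of the mark; old bars in the bowl (within 75 mm of its axis, below 85 mm), bowl upright within 8 degrees; spinner still, mark 0 within 25 mm of its start (all of step 1 and ((horizontal distance between rest_0_center and mark_0 below 0.015 m and angle between the x axis of rest_0_center and the x axis of mark_0, either way round below 0.16 rad) or (horizontal distance between rest_0_center and mark_1 below 0.015 m and angle between the x axis of rest_0_center and the x axis of mark_1, either way round below 0.16 rad) or (horizontal distance between rest_0_center and mark_2 below 0.015 m and angle between the x axis of rest_0_center and the x axis of mark_2, either way round below 0.16 rad)) and height (world z) of rest_0_center between 0.044 and 0.053 m and (angle between rest_0_center's own z axis and vertical below 0.1 rad or angle between rest_0_center's own z axis and vertical above 3.04 rad) and ((horizontal distance between rest_1_center and mark_0 below 0.015 m and angle between the x axis of rest_1_center and the x axis of mark_0, either way round below 0.16 rad) or (horizontal distance between rest_1_center and mark_1 below 0.015 m and angle between the x axis of rest_1_center and the x axis of mark_1, either way round below 0.16 rad) or (horizontal distance between rest_1_center and mark_2 below 0.015 m and angle between the x axis of rest_1_center and the x axis of mark_2, either way round below 0.16 rad)) and height (world z) of rest_1_center between 0.044 and 0.053 m and (angle between rest_1_center's own z axis and vertical below 0.1 rad or angle between rest_1_center's own z axis and vertical above 3.04 rad) and ((horizontal distance between rest_2_center and mark_0 below 0.015 m and angle between the x axis of rest_2_center and the x axis of mark_0, either way round below 0.16 rad) or (horizontal distance between rest_2_center and mark_1 below 0.015 m and angle between the x axis of rest_2_center and the x axis of mark_1, either way round below 0.16 rad) or (horizontal distance between rest_2_center and mark_2 below 0.015 m and angle between the x axis of rest_2_center and the x axis of mark_2, either way round below 0.16 rad)) and height (world z) of rest_2_center between 0.044 and 0.053 m and (angle between rest_2_center's own z axis and vertical below 0.1 rad or angle between rest_2_center's own z axis and vertical above 3.04 rad) and (horizontal distance between new_bar_0_center and mark_0 below 0.025 m or horizontal distance between new_bar_0_center and mark_1 below 0.025 m or horizontal distance between new_bar_0_center and mark_2 below 0.025 m) and height (world z) of new_bar_0_center between 0.059 and 0.073 m and angle between each of new_bar_0_center, new_bar_1_center, bowl's own z axis and vertical below 0.15 rad and (horizontal distance between new_bar_1_center and mark_0 below 0.025 m or horizontal distance between new_bar_1_center and mark_1 below 0.025 m or horizontal distance between new_bar_1_center and mark_2 below 0.025 m) and height (world z) of new_bar_1_center between 0.059 and 0.073 m and distance of mark_0 from where it was at the start of the episode below 0.025 m and velocity of joint plate between -0.1 and 0.1 rad/s); the robot touches nothing.
It fails at once if a closed glass pigment jar is moved by more than 40 mm (distance of pigment_jar from where it was at the start of the episode above 0.04 m).
It fails at once if a round salve pot is moved by more than 40 mm (distance of salve_pot from where it was at the start of the episode above 0.04 m).
Of rest_0, rest_1, rest_2 only 2 to 3 are there at a start; the rules pass over those that are not, and their reading is None.
At some moment in a run one of bar_0, bar_1 may be knocked a few centimetres aside while the robot is not near it.
Once in a run the grip may slacken for a moment while it holds something.
It also fails if it takes over 210 s, if anything falls off the work surface, if the arm or the gripper's body presses on something with over 40 N, if the wrist force passes 120 N, or if a joint passes its speed limit or range.

ROBOT

A 6-joint arm with a two-finger parallel gripper is mounted at the origin on a cart in front of the work surface, level with it; the furniture and walls round the work are solid. World frame = base frame: x ahead of the robot, y to its left, z up, the work surface at z = 0. Lengths are in mm, angles in rad, forces in N, time in s.
With the tool pointing down it reaches from about 275 to 825 mm from the base axis. Payload 5.2 kg.
Tool frame: the origin (TCP) lies at the very end of the fingers, on their centre line; the grasp point (between the pads) lies 19 mm behind it; z points along the fingers, y is the line along which they close (so a half turn about z gives the same grasp; the last joint's range is limited). The gripper opens to 93 mm and grips with 3 to 60 N. Pads are 15 mm wide; open, the fingers measure 128 mm over their backs; the gripper's body (75 mm by 188 mm) begins 65 mm behind the grasp point.
Start: joints at [-1.553, 0.259, 1.535, -0, 1.348, -0.203], TCP at [120.477, -536.647, 181.153] pointing down, gripper open.
Joint ranges: [-3.14, 3.14], [-0.91, 2.08], [0.19, 2.58], [-1.22, 4.36], [0.22, 2.71], [-3.12, 3.12]. Speed limits (rad/s): [2.57, 2.57, 3.14, 3.14, 3.14, 3.14].

INTERFACE

Orientations are given as [roll, pitch, yaw] about the fixed x, y, z axes, in that order (R = Rz(yaw) Ry(pitch) Rx(roll)).
In Python, from bench import robot gives the robot as it stands. The module is installed in compiled form; this text tells all that it offers. Calls block until the motion is done:
- robot.move_ptp(position, orientation): joint-space move of the TCP to a pose.
- robot.move_linear(position, ori=None, speed=150, f_stop=None): straight line of the TCP; ori=None keeps the orientation; speed is the mean speed in mm/s. With f_stop (N) it stops when the force on the tool has changed by that much, and returns True; else False.
- robot.move_j(angles): joint-space move.
- robot.move_gripper(opening): opening from 0.0 (shut) to 1.0 (fully open); the grip force is fixed at half the most; returns when the fingers have stopped.
- robot.sleep(seconds).
- robot.inverse_kinematics(position, orientation): joint angles nearest the present ones, or None.
- robot.get_image(name): name is "side" or "top" or "wrist"; returns a dict with "img" (384x512x3 uint8, blue, green, red), "fovy" (degrees; the focal length in pixels is half the picture's height over the tangent of half this angle, whatever the lens; pixels are square), "cx", "cy" (the principal point, pixels), "eye" and "orientation" of the camera in the world. Camera axes: x right, y down, z forward; pixel columns grow to the right and rows downward; lengths in mm; the calibration is good to about 2 mm. A picture is of the moment at which its call begins. There is no depth.
A pose or a line that the arm cannot do raises robot.MotionError and nothing moves.
- robot.hand_in(): hands the job in; it is judged then, once.
Readings, each from a call of its own:
- robot.current_t(): time.
- robot.current_qpos(): joint angles.
- robot.current_joint_vel(): joint speeds.
- robot.current_joint_efforts(): joint torques, N m.
- robot.current_tcp_pos(): TCP position.
- robot.current_eef_rot(): TCP orientation.
- robot.current_contact_force(): force on the tool from outside, world axes, zero at the start.
- robot.current_ft_torque(): the same for the moment, N m.
- robot.current_gripper_width(): opening from 0.0 (shut) to 1.0 (fully open).
- robot.current_finger_force(): force on a finger pad.
Only numpy, scipy, OpenCV 4.12 (cv2) and the standard library are available. Lean on these libraries where they do the work, as an engineer would, in place of code of your own. Each camera call takes 0.05 s, during which the arm holds its last target. There are 200 camera calls.

## Working session

There is one attempt and no reset: what is moved stays moved. The work goes in short steps, each a Python script; the robot and the scene stay as the last script left them, time stands still between calls to the robot, and variables do not carry over. Pictures are saved under pics/ and viewed, at most 14 in all, crops included, and the job is handed in when it is done.

```bash
mkdir -p pics; cat > h.py <<'E'
import numpy as np, cv2
from scipy.spatial.transform import Rotation as R
from bench import robot
def rot(o):
    o=np.array(o,float)
    return o if o.shape==(3,3) else (R.from_euler('xyz',o).as_matrix() if o.size==3 else R.from_quat(o).as_matrix())
def ray(im,u,v):
    f=im['img'].shape[0]/2/np.tan(np.radians(im['fovy'])/2)
    return np.array(im['eye'],float), rot(im['orientation'])@np.array([(u-im['cx'])/f,(v-im['cy'])/f,1.])
def onz(im,u,v,z):
    e,d=ray(im,u,v); return e+d*(z-e[2])/d[2]
def pix(im,p):
    f=im['img'].shape[0]/2/np.tan(np.radians(im['fovy'])/2)
    c=rot(im['orientation']).T@(np.array(p,float)-im['eye']); return np.array([im['cx']+f*c[0]/c[2],im['cy']+f*c[1]/c[2]])
def tri(im1,p1,im2,p2):
    (a,d),(b,e)=ray(im1,*p1),ray(im2,*p2); d=d/np.linalg.norm(d); e=e/np.linalg.norm(e)
    s=np.linalg.lstsq(np.c_[d,-e],b-a,rcond=None)[0]; p,q=a+s[0]*d,b+s[1]*e
    return (p+q)/2,np.linalg.norm(p-q)
E
python3 - <<'E'
from h import *
a=[]
for n in ('top','side','wrist'):
    im=robot.get_image(n); print(n,im['fovy'],im['cx'],im['cy'],im['eye'],im['orientation']); a.append(im)
    cv2.imwrite(f'pics/{n}0.png',im['img'])
import pickle; pickle.dump(a,open('first.pkl','wb'))
print(robot.current_t(),robot.current_eef_rot())
cv2.imwrite('pics/a_top.png',cv2.resize(a[0]['img'],(800,600)))
cv2.imwrite('pics/a_side.png',cv2.resize(a[1]['img'],(800,600)))
E
```

```text
top 57.227440145820616 256.1026143622314 185.22636073372885 [ 347.69724898 -120.7805657  1207.37177611] [-3.03636316  0.00551714 -1.58951121]
side 44.434839744810546 254.36914393099804 193.7265664820302 [ -63.37597406 1092.89689772 1253.42098847] [-2.2976013  -0.00321524 -2.72723885]
wrist 62.00957998545875 247.91923754642224 192.12234515819847 [ 185.69368195 -521.58103818  384.09004489] [ 2.89081081e+00  2.24385986e-03 -1.35043114e+00]
0.15 [-3.14024995e+00 -2.42570551e-04  2.20857928e-01]
```

View pics/a_top.png

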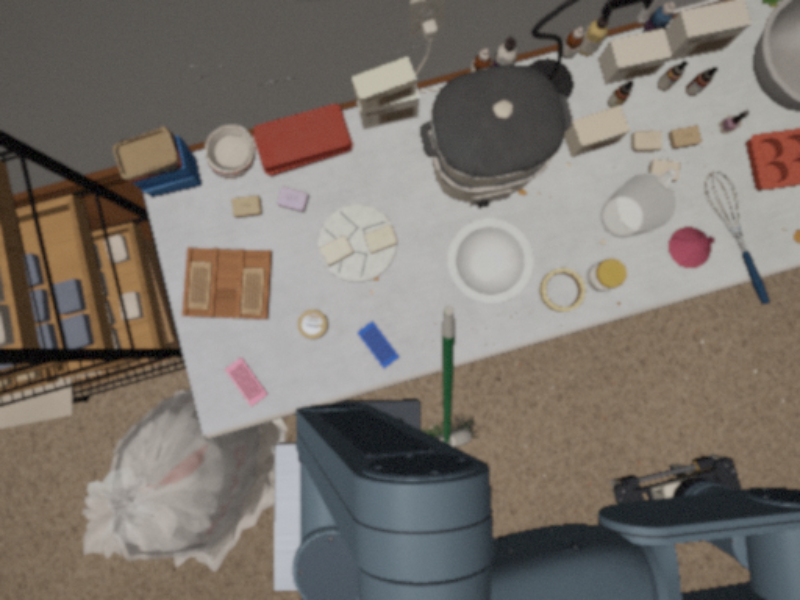

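View pics/a_side.png

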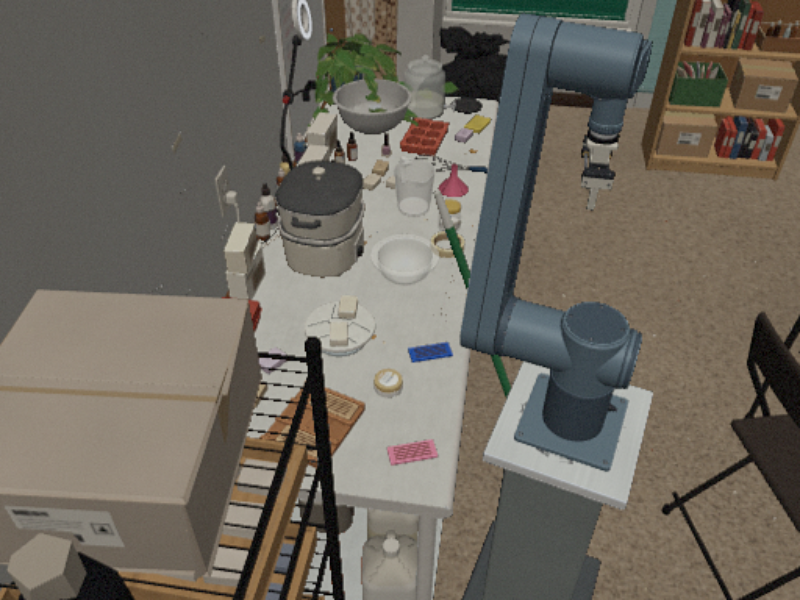

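The top view (800x600 px) shows rests in the rack at (198,286) and (252,290), with the middle slot empty. The cream old bars are on the spinner at (338,250) and (381,237), the tan bar is at (246,206) and the lilac one at (292,198). The bowl is at (490,260), the salve pot at (313,324), and the broom top near (448,312).
Candidates for the wooden rests: the two pale boards in the rack, plus the pink board (246,382) and the blue board (378,344). I choose the two pale ones in the rack.
Candidates for the bars: cream blocks on the plate, the tan and lilac blocks near the rack, and cream/tan blocks at (647,140) and (685,135). I choose those on the plate and those between spinner and rack.

```bash
python3 - <<'E'
from h import *
import pickle
t,s,w=pickle.load(open('first.pkl','rb'))
P=dict(restL=(198,286,43),restR=(252,290,43),rackNL=(184,314,43),rackNR=(269,318,43),rackFL=(189,249,43),rackFR=(271,250,43),barA=(338,250,71),barB=(381,237,71),plate=(358,242,45),tan=(246,206,25),lilac=(292,198,25),bowl=(490,260,75),pot=(313,324,29),broomtop=(448,312,285))
for k,(u,v,z) in P.items(): print(k,onz(t,u*.64,v*.64,z).round(0))
def look(p,yaw):
    for z in (420,380,340,300,260):
        q=robot.inverse_kinematics([p[0],p[1],z],[np.pi,0,yaw]); print(p,yaw,z,None if q is None else np.round(q,2))
look((430,0),0.);look((430,0),1.57);look((500,170),1.57);look((450,200),0)
E
```

```text
restL [486. 315.  43.]
restR [476. 199.  43.]
rackNL [427. 343.  43.]
rackNR [415. 163.  43.]
rackFL [567. 336.  43.]
rackFR [561. 159.  43.]
barA [553.  12.  71.]
barB [579. -79.  71.]
plate [575. -28.  45.]
tan [664. 219.  25.]
lilac [680. 118.  25.]
bowl [ 525. -305.   75.]
pot [401.  71.  29.]
broomtop [ 406. -197.  285.]
(430, 0) 0.0 420 [-0.26 -0.02  1.29 -0.    1.87  1.31]
(430, 0) 0.0 380 [-0.26 -0.03  1.39 -0.    1.78  1.31]
(430, 0) 0.0 340 [-0.26 -0.03  1.48 -0.    1.68  1.31]
(430, 0) 0.0 300 [-0.26 -0.02  1.57 -0.    1.59  1.31]
(430, 0) 0.0 260 [-0.26 -0.01  1.65 -0.    1.5   1.31]
(430, 0) 1.57 420 [-0.26 -0.02  1.29  0.    1.87 -0.26]
(430, 0) 1.57 380 [-0.26 -0.03  1.39  0.    1.78 -0.26]
(430, 0) 1.57 340 [-0.26 -0.03  1.48  0.    1.68 -0.26]
(430, 0) 1.57 300 [-0.26 -0.02  1.57  0.    1.59 -0.26]
(430, 0) 1.57 260 [-0.26 -0.01  1.65  0.    1.5  -0.26]
(500, 170) 1.57 420 [ 0.12  0.18  1.08 -0.    1.89  0.12]
(500, 170) 1.57 380 [ 0.12  0.16  1.18 -0.    1.79  0.12]
(500, 170) 1.57 340 [ 0.12  0.16  1.28 -0.    1.7   0.12]
(500, 170) 1.57 300 [ 0.12  0.17  1.37 -0.    1.61  0.12]
(500, 170) 1.57 260 [ 0.12  0.18  1.45 -0.    1.52  0.12]
(450, 200) 0 420 [ 0.19  0.1   1.16 -0.    1.88  1.76]
(450, 200) 0 380 [ 0.19  0.1   1.26 -0.    1.78  1.76]
(450, 200) 0 340 [ 0.19  0.09  1.36 -0.    1.69  1.76]
(450, 200) 0 300 [ 0.19  0.1   1.45 -0.    1.6   1.76]
(450, 200) 0 260 [ 0.19  0.11  1.53 -0.    1.5   1.76]
```

```bash
python3 - <<'E'
from h import *
import pickle
robot.move_linear([120,-500,420],speed=250)
a=[]
for y in (30,130):
    robot.move_ptp([450,y,330],[np.pi,0,0]); robot.sleep(.3); a.append(robot.get_image('wrist'))
pickle.dump(a,open('w1.pkl','wb'))
for i,im in enumerate(a): cv2.imwrite(f'pics/w1_{i}.png',cv2.resize(im['img'],(800,600)))
print(robot.current_t(),a[0]['eye'],a[1]['eye'])
E
```

```text
4.7 [516.97207077  29.42607455 533.64488299] [517.04793058 128.89208786 533.67065655]
```

View pics/w1_0.png

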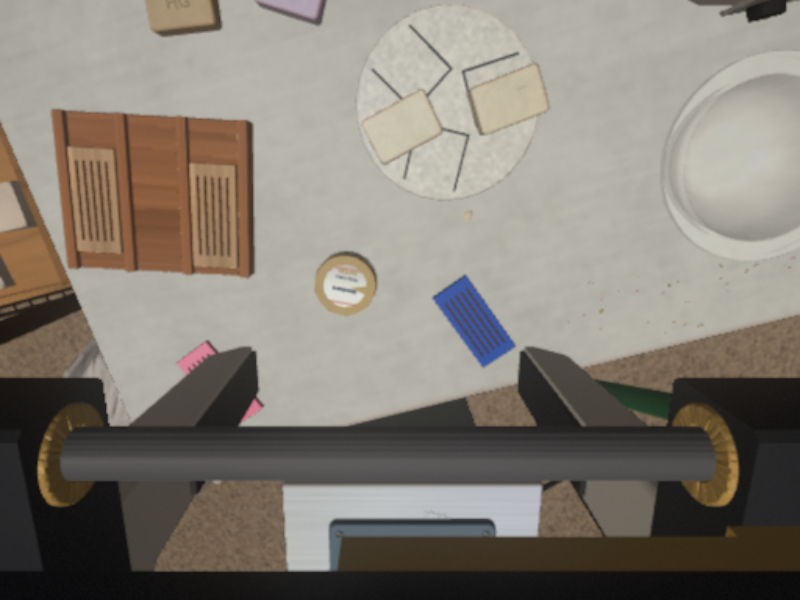

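View pics/w1_1.png

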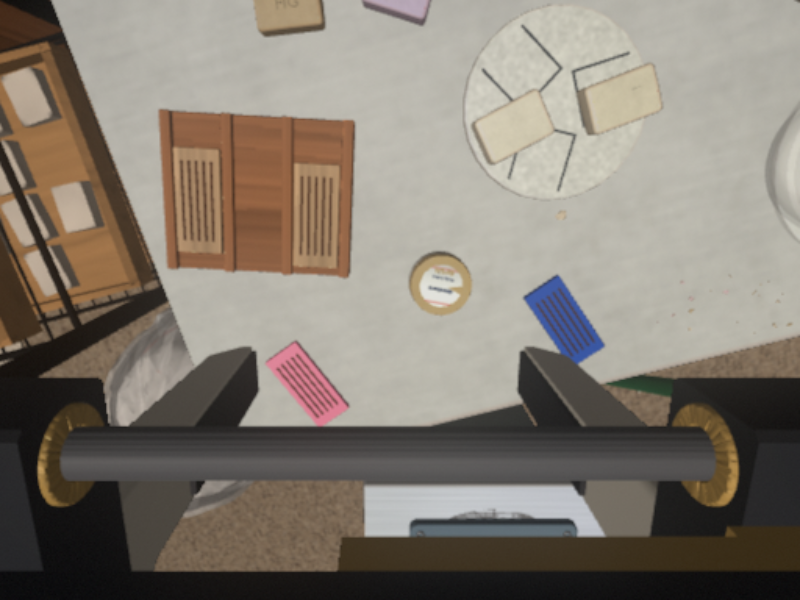

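The pictures (800x600) show pale rests at (95,200) and (215,215) in view 0. The plate is centred near (450,102), with cream bars at (403,127) and (510,98). Mark lines run from (410,26) to (451,69), (463,71) to (518,53), and (467,134) to (455,190). The pink and blue boards lie loose on the table and are excluded.

```bash
python3 - <<'E'
from h import *
import pickle
a=pickle.load(open('w1.pkl','rb')); k=.64
P={'restL':[(69,150),(115,147),(121,250),(77,254)],'restR':[(192,164),(236,163),(238,268),(195,267)],
'barA':[(363,122),(428,91),(442,127),(378,163)],'barB':[(470,82),(540,65),(549,104),(483,134)],'lipL':[(69,267)],'lipR':[(250,276)],'m1':[(410,26)],'m1i':[(451,69)],'m2':[(518,53)],'m2i':[(463,71)],'m3':[(455,190)],'m3i':[(467,134)]}
Q={'restL':[(174,149),(219,147),(223,250),(179,254)],'restR':[(294,164),(338,163),(337,268),(293,267)],
'barA':[(474,122),(541,91),(555,127),(489,163)],'barB':[(580,82),(655,65),(662,104),(594,134)],'lipL':[(168,267)],'lipR':[(348,277)],'m1':[(523,26)],'m1i':[(561,69)],'m2':[(629,53)],'m2i':[(573,71)],'m3':[(559,190)],'m3i':[(575,134)]}
for n in P:
    ps=np.mean(P[n],0)*k; qs=np.mean(Q[n],0)*k
    z=dict(re=43,ba=71,li=43).get(n[:2],45)
    print(n,'tri',[x.round(1) for x in tri(a[0],ps,a[1],qs)],'z',z,onz(a[0],*ps,z).round(1)[:2],onz(a[1],*qs,z).round(1)[:2])
    if len(P[n])==4:
        c=np.array([onz(a[0],*np.array(p)*k,z)[:2] for p in P[n]]); print('  edges',np.linalg.norm(c-np.roll(c,-1,0),axis=1).round(0),'ang',[np.degrees(np.arctan2(*(c[(i+1)%4]-c[i])[::-1])).round(0) for i in range(4)])
c=[np.array([onz(a[0],*np.array(P[x][0])*k,45)[:2] for x in (m,m+'i')]) for m in('m1','m2','m3')]
print([np.degrees(np.arctan2(*(x[0]-x[1])[::-1])).round(1) for x in c])
# plate circle from threshold of rim points chosen by eye
pts=np.array([[448,4],[357,110],[447,199],[380,45],[520,155],[385,172],[520,45]])*k
w=np.array([onz(a[0],*p,45)[:2] for p in pts]); s=np.linalg.lstsq(np.c_[2*w,np.ones(len(w))],(w**2).sum(1),rcond=None)[0]
print('axis',s[:2],'r',np.sqrt(s[2]+s[:2]@s[:2]))
E
```

```text
restL tri [array([491.2, 310.6,  44.4]), np.float64(0.4)] z 43 [491.  311.5] [491.3 311.2]
  edges [44. 98. 44. 99.] ang [np.float64(-87.0), np.float64(176.0), np.float64(95.0), np.float64(-5.0)]
restR tri [array([475.5, 200.4,  33.3]), np.float64(0.1)] z 43 [476.3 197.1] [476.3 199. ]
  edges [ 42. 101.  43.  99.] ang [np.float64(-89.0), np.float64(177.0), np.float64(89.0), np.float64(-4.0)]
barA tri [array([556.7,  15.9,  66.2]), np.float64(0.1)] z 71 [556.3  16.1] [556.2  17.1]
  edges [62. 32. 64. 37.] ang [np.float64(-66.0), np.float64(-156.0), np.float64(118.0), np.float64(20.0)]
barB tri [array([581.7, -79.4,  60.9]), np.float64(0.2)] z 71 [580.4 -77.1] [580.2 -74.9]
  edges [61. 33. 61. 45.] ang [np.float64(-77.0), np.float64(-162.0), np.float64(114.0), np.float64(17.0)]
lipL tri [array([425.1, 349.7,  39.6]), np.float64(0.2)] z 43 [425.6 347.5] [425.8 348.2]
lipR tri [array([414.5, 169.2,  36.9]), np.float64(1.0)] z 43 [416.2 167.5] [415.2 168.7]
m1 tri [array([641.2,   9.6,  48.9]), np.float64(0.1)] z 45 [642.3   9.5] [642.1   8.7]
m1i tri [array([607. , -27.9,  45.2]), np.float64(0.1)] z 45 [607.1 -27.9] [606.9 -28. ]
m2 tri [array([619.9, -87.3,  46.1]), np.float64(0.2)] z 45 [620.2 -87.6] [620.  -87.8]
m2i tri [array([605.2, -38.7,  45.6]), np.float64(0.2)] z 45 [605.4 -38.8] [605.2 -39. ]
m3 tri [array([500.2, -35. ,  45.2]), np.float64(0.2)] z 45 [500.3 -35. ] [500.1 -35.1]
m3i tri [array([550.7, -43.7,  50.7]), np.float64(0.2)] z 45 [551.2 -44.5] [551.  -45.7]
[np.float64(46.7), np.float64(-73.1), np.float64(169.4)]
axis [575.3011658  -25.53707148] r 82.38619941362239
```

```bash
python3 - <<'E'
from h import *
import pickle
a=[]
for (x,y,w) in ((556,16,116),(581,-77,108)):
    robot.move_ptp([x,y,190],[np.pi,0,np.radians(w)]); robot.sleep(.3); a.append(robot.get_image('wrist'))
pickle.dump(a,open('w2.pkl','wb'))
cv2.imwrite('pics/w2.png',cv2.resize(np.hstack([im['img'] for im in a]),(800,300)))
E
```

```text
(no output)
```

View pics/w2.png

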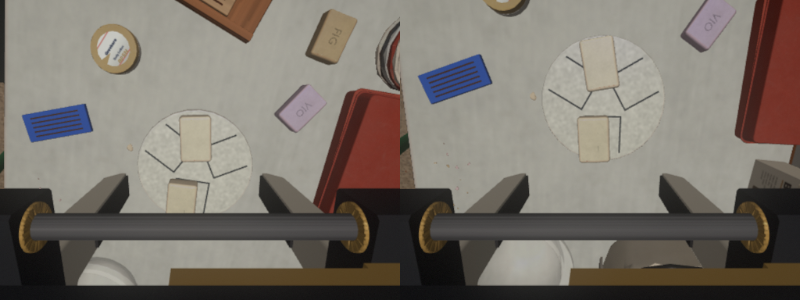

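The crop confirms the two cream bars on the plate: bar A at (195,138) in the left half, and bar B at (593,138) in the right half. Both are well aligned with the tool.

```bash
cat >> h.py <<'E'
def blob(im,lo,hi,near,z,maxd=60,mina=200):
    """contour of the HSV mask nearest the projected point; rect on the plane z -> centre, long-axis angle deg, sizes"""
    hsv=cv2.cvtColor(im['img'],cv2.COLOR_BGR2HSV); m=cv2.inRange(hsv,np.array(lo),np.array(hi))
    m=cv2.morphologyEx(m,cv2.MORPH_OPEN,np.ones((3,3)))
    m=cv2.morphologyEx(m,cv2.MORPH_CLOSE,np.ones((7,7)))
    best=None
    for c in cv2.findContours(m,cv2.RETR_EXTERNAL,cv2.CHAIN_APPROX_NONE)[0]:
        if cv2.contourArea(c)<mina: continue
        w=np.array([onz(im,*p,z)[:2] for p in c[:,0,:]],np.float32)
        (cx,cy),(s,t),an=cv2.minAreaRect(w); an=an if s>=t else an+90
        d=np.hypot(cx-near[0],cy-near[1])
        if d<maxd and (best is None or d<best[0]): best=(d,np.array([cx,cy]),(an+90)%180-90,max(s,t),min(s,t),cv2.contourArea(c))
    return None if best is None else best[1:]
CREAM=((15,38,90),(35,140,255))
E
python3 - <<'E'
from h import *
import pickle
a=pickle.load(open('w2.pkl','rb'))
im=a[0]; hsv=cv2.cvtColor(im['img'],cv2.COLOR_BGR2HSV)
for p in ((556,16,71),(575,-60,45),(581,-77,71)):
    u,v=pix(im,p).round().astype(int); print(p,(u,v),hsv[v,u])
for im in a:
    for n in ((556,16),(581,-77)): print(blob(im,*CREAM,n,71))
E
```

```text
(556, 16, 71) (np.int64(249), np.int64(180)) [ 23  40 183]
(575, -60, 45) (np.int64(235), np.int64(239)) [ 18  31 182]
(581, -77, 71) (np.int64(233), np.int64(263)) [ 23  48 176]
(array([555.55389404,  18.48082924]), -62.87207221984863, 62.378639221191406, 41.02926254272461, 2217.0)
(array([574.69732666, -65.09538269]), -69.73348045349121, 52.42238235473633, 41.23565673828125, 1526.0)
(array([556.99298096,  15.11003876]), -62.35370635986328, 57.74650955200195, 40.948787689208984, 389.5)
(array([578.53338623, -75.54684448]), -69.4646167755127, 62.514076232910156, 41.183677673339844, 2250.0)
```

```bash
python3 - <<'E'
from h import *
A=[];b=[];rs=[]
d=lambda x,y:np.sqrt(x*x+y*y-1)
for p in ((430,0,300),(525,-305,100),(600,0,60),(350,100,400),(500,200,200)):
    q=robot.inverse_kinematics(p,[np.pi,0,1.9]);print(p,np.round(q,2))
    r2=p[0]**2+p[1]**2
    off=p[1]*np.cos(q[0])-p[0]*np.sin(q[0]); r=p[0]*np.cos(q[0])+p[1]*np.sin(q[0])
    A+=[[np.sin(q[1]),np.sin(q[1]+q[2]),0],[np.cos(q[1]),np.cos(q[1]+q[2]),1]]; b+=[r,p[2]]; rs.append(off)
s,res,_,_=np.linalg.lstsq(np.array(A),np.array(b),rcond=None); print(s,res,np.round(rs,1))
q=robot.inverse_kinematics([525,-305,100],[np.pi,0,1.9])
L1,Lf,c=s; el=(L1*np.sin(q[1]),c+L1*np.cos(q[1])); wr=(el[0]+Lf*np.sin(q[1]+q[2]),el[1]+Lf*np.cos(q[1]+q[2]))
print('elbow',el,'wrist',wr,'(z plus Lt)')
for yaw in (108,20,-20,0): print(yaw,robot.inverse_kinematics([525,-305,100],[np.pi,0,np.radians(yaw)]))
E
```

```text
(430, 0, 300) [-0.26 -0.02  1.57  0.    1.59 -0.59]
(525, -305, 100) [-0.71  0.42  1.51  0.    1.21 -1.04]
(600, 0, 60) [-0.19  0.45  1.57  0.    1.12 -0.51]
(350, 100, 400) [-0.03 -0.15  1.45  0.    1.84 -0.36]
(500, 200, 200) [ 0.17  0.23  1.53  0.    1.38 -0.16]
[ 469.79882291  429.3746661  -178.08759503] [29.48743618] [110.8 110.8 110.8 110.8 110.8]
elbow (np.float64(192.33252118977023), np.float64(250.53710713720406)) wrist (np.float64(594.7674156226103), np.float64(100.84155063899811)) (z plus Lt)
108 [-0.70981178  0.42178905  1.5051229   0.          1.2146807  -1.02397105]
20 [-7.09811784e-01  4.21789054e-01  1.50512290e+00 -4.44089210e-16
  1.21468070e+00  5.11918693e-01]
-20 [-7.09811784e-01  4.21789054e-01  1.50512290e+00 -4.44089210e-16
  1.21468070e+00  1.21005039e+00]
0 [-7.09811784e-01  4.21789054e-01  1.50512290e+00 -4.44089210e-16
  1.21468070e+00  8.60984543e-01]
```

```bash
cat >> h.py <<'E'
def ori(deg): return [np.pi,0,np.radians(deg)]
def W(): return 93*robot.current_gripper_width()
def pick(x,y,z,yaw,up=200,pre=1.0,upspd=200):
    robot.move_gripper(pre); robot.move_ptp([x,y,max(up,z+60)],ori(yaw))
    hit=robot.move_linear([x,y,z],speed=110,f_stop=12); print('hit',hit,np.round(robot.current_tcp_pos(),1))
    robot.move_gripper(0.0); print('w',round(W(),1),'ff',robot.current_finger_force())
    p=robot.current_tcp_pos(); robot.move_linear([p[0],p[1],up],speed=upspd); print('up w',round(W(),1),'t',robot.current_t())
E
python3 - <<'E'
from h import *
import pickle
t,s,w=pickle.load(open('first.pkl','rb'))
k=.64; print('bowl tri',tri(t,(490*k,260*k),s,(406*k,257*k)))
pick(555.5,18,48,117.1,up=230)
im=robot.get_image('top'); cv2.imwrite('pics/t3.png',im['img']); print(robot.current_tcp_pos())
E
```

```text
bowl tri (array([ 525.49879114, -307.1181026 ,   63.77020695]), np.float64(3.2951077728465687))
hit False [556.1  17.9  48.7]
w 0.3 ff 0.0
up w 0.3 t 12.8417
[554.58719789  18.13558822 228.4525756 ]
```

```bash
python3 - <<'E'
from h import *
import pickle
robot.move_gripper(1.0)
robot.move_ptp([560,-20,270],ori(108)); robot.sleep(.3)
im=robot.get_image('wrist'); pickle.dump(im,open('w4.pkl','wb'))
cv2.imwrite('pics/w4.png',im['img'])
for n in ((556,16),(581,-77)): print(blob(im,*CREAM,n,71))
E
```

```text
(array([557.08679199,  15.05077171]), -62.67445182800293, 55.9591178894043, 40.837188720703125, 1290.0)
(array([577.96295166, -74.20031738]), -69.65747261047363, 64.98848724365234, 41.12702560424805, 1388.0)
```

View pics/w4.png

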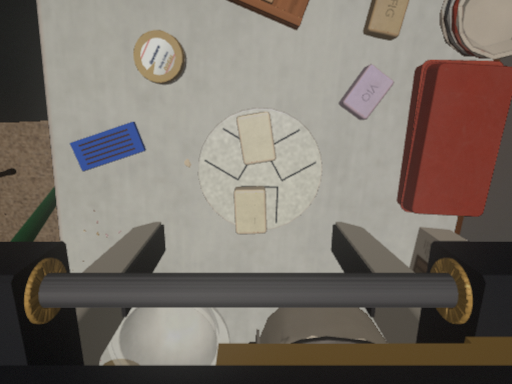

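```bash
python3 - <<'E'
from h import *
import pickle
im=pickle.load(open('w4.pkl','rb')); p=np.array(robot.current_tcp_pos()); print(p,im['eye'],im['orientation'])
y=rot(ori(108))[:,1]
for d in (-46,0,46): print(d,pix(im,p+d*y))
print('below',pix(im,[p[0],p[1],45]))
print(robot.current_gripper_width(),robot.current_contact_force())
E
```

```text
[559.55335299 -19.28798951 269.2547183 ] [537.12366268  45.49093824 472.82056   ] [2.89303050e+00 2.12094349e-03 3.14969499e-01]
-46 [181.84773889 216.4210757 ]
0 [250.44074965 216.52045745]
46 [319.08848275 216.61991848]
below [249.52279319 163.38713774]
0.999853029619215 [-0.23953647  0.16606361  0.22164412]
```

```bash
python3 - <<'E'
from h import *
p=[578.5,-75]
robot.move_ptp([*p,200],ori(110.4)); 
robot.move_linear([*p,48],speed=110,f_stop=12)
a=[robot.get_image('wrist')['img'],robot.get_image('side')['img'][150:342,130:386]]
for i in range(6):
    robot.move_gripper(1-.1*(i+1)); print(round(W(),1),robot.current_finger_force(),np.round(robot.current_contact_force(),1))
a.append(robot.get_image('wrist')['img'])
print(robot.current_tcp_pos())
cv2.imwrite('pics/w5.png',cv2.resize(np.hstack([a[0],cv2.resize(a[1],(512,384)),a[2]]),(800,200)))
E
```

```text
83.6 0.0 [-0.6  0.2  0. ]
74.3 0.0 [ 0.3 -0.1 -0.4]
65.3 0.0 [ 0.2  0.5 -0.5]
55.5 0.0 [-0.1  0.2 -0.2]
46.4 0.0 [-0.2  0.7  0.7]
37.2 0.0 [-1.1 -0.5 -0.1]
[578.48761862 -74.99329221  47.99310962]
```

View pics/w5.png

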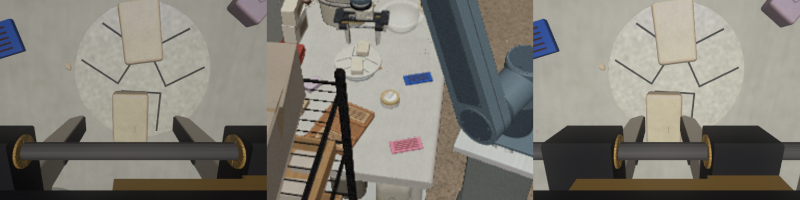

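```bash
python3 - <<'E'
from h import *
im=robot.get_image('side'); p=np.array(robot.current_tcp_pos()); u,v=pix(im,p); print(u,v, 'barB',pix(im,[578.5,-75,71]))
w=robot.get_image('wrist');print('wrist tcp',pix(w,p))
c=im['img'][150:250,165:295].copy(); c=cv2.resize(c,None,fx=4,fy=4,interpolation=cv2.INTER_CUBIC)
cv2.circle(c,(int((u-165)*4),int((v-150)*4)),3,(0,0,255),-1)
cv2.imwrite('pics/s6.png',c)
E
```

```text
222.57716260366914 198.5591996521837 barB [222.32550886 194.0556875 ]
wrist tcp [250.28248533 216.41947907]
```

View pics/s6.png

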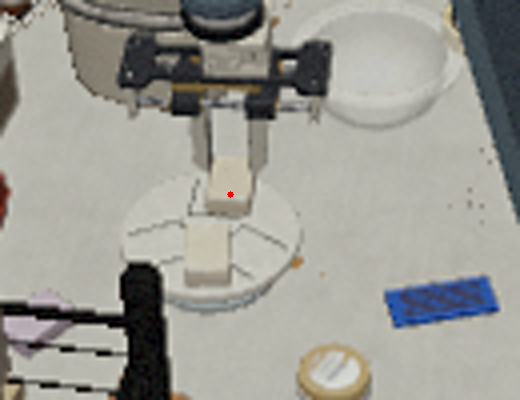

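```bash
python3 - <<'E'
from h import *
robot.move_linear([578.5,-75,150])
w=robot.get_image('wrist')['img'][130:330,100:400]
s=robot.get_image('side'); p=robot.current_tcp_pos(); print(p,pix(s,p),robot.current_eef_rot(),robot.current_qpos())
c=s['img'][110:220,165:275]
cv2.imwrite('pics/w7.png',np.hstack([cv2.resize(w,(600,400),interpolation=cv2.INTER_CUBIC)[:,100:500],cv2.resize(c,(400,400),interpolation=cv2.INTER_CUBIC)]))
E
```

```text
[577.57872802 -74.72101832 148.56073652] [221.62682546 178.38907683] [-3.13951431e+00 -1.66625853e-03  1.92681047e+00] [-3.20070951e-01  3.41079673e-01  1.50169299e+00 -8.10792497e-07
  1.30148380e+00 -6.76086612e-01]
```

View pics/w7.png

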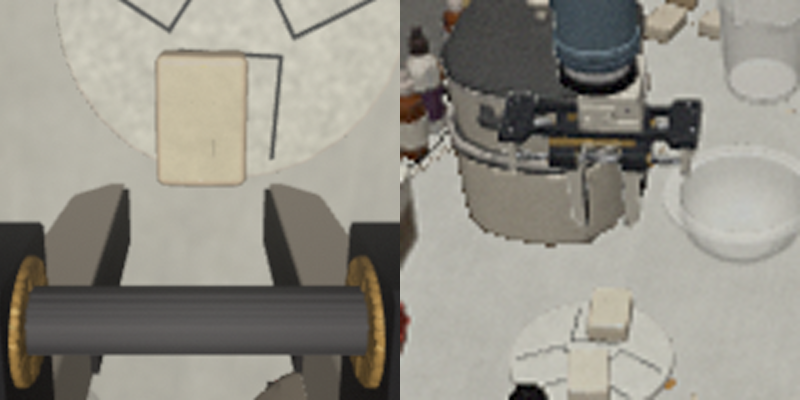

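Both views of the fingers say the tips end about 38 mm higher than the TCP readout: tip spacing is 68 px in the wrist view, and the side-view tips are at row 171 against a predicted 178. I'll check that by touching a clear spot on the table.

```bash
python3 - <<'E'
from h import *
robot.move_gripper(0); robot.move_linear([470,-110,150]); 
hit=robot.move_linear([470,-110,60],speed=150,f_stop=6); print(hit)
hit=hit or robot.move_linear([470,-110,-45],speed=40,f_stop=5)
print(hit,robot.current_tcp_pos(),robot.current_contact_force())
E
```

```text
False
True [ 470.01776058 -110.00993969  -37.21422293] [-1.35402085 -0.23633124  4.62895565]
```

```bash
python3 - <<'E'
from h import *
robot.move_linear([470,-110,60])
s=robot.get_image('side'); p=np.array([577.58,-74.72,148.56]); print(pix(s,p+[0,0,37]))
w=robot.get_image('wrist'); p=np.array(robot.current_tcp_pos()); t=rot(robot.current_eef_rot())
for d in (0,7.5):print(d,[pix(w,p+[0,0,37]+t[:,0]*d+t[:,1]*y) for y in (-18.6,18.6)])
E
```

```text
[221.18599016 170.52599469]
0 [array([217.16831213, 237.35821259]), array([283.73422692, 237.34856674])]
7.5 [array([216.84093833, 224.69333893]), array([284.10545033, 224.68217818])]
```

Contact came at reported z = -37, so the fingers end 37 mm above the reported TCP, with no sideways offset. I'll correct for that in the helpers. The 12.8 s grasp attempt had simply closed above the bar.

```bash
cat >> h.py <<'E'
DZ=37.2   # real finger tips are this much above the reported TCP
def lin(x,y,z,yaw=None,**k): return robot.move_linear([x,y,z-DZ],None if yaw is None else ori(yaw),**k)
def ptp(x,y,z,yaw): robot.move_ptp([x,y,z-DZ],ori(yaw))
def pick(x,y,z,yaw,up=200,pre=1.0):
    robot.move_gripper(pre); ptp(x,y,up,yaw)
    hit=lin(x,y,z,speed=110,f_stop=12); robot.move_gripper(0.0); w0=W()
    q=robot.current_tcp_pos(); lin(q[0],q[1],up,speed=150)
    print('hit',hit,'z',round(q[2]+DZ,1),'w',round(w0,1),'up w',round(W(),1),'ff',robot.current_finger_force(),'t',robot.current_t())
    return W()>10
E
python3 - <<'E'
from h import *
if pick(555.5,17.5,49,117.1,up=200):
    ptp(525,-307,200,108); print('w',W())
    lin(525,-307,50,speed=120,f_stop=10); robot.move_gripper(0.65); print(W()); lin(525,-307,200,speed=250)
ptp(560,-20,240,108); robot.sleep(.2)
im=robot.get_image('wrist')
for n in ((556,16),(581,-77)): print(blob(im,*CREAM,n,71))
cv2.imwrite('pics/w8.png',im['img']); print(robot.current_t())
E
```

```text
hit False z 49.0 w 41.4 up w 41.3 ff 29.96775448322296 t 32.0
w 41.597580295805905
60.55384420437955
None
(array([578.43511963, -73.68661499]), -68.68061828613281, 66.06856536865234, 41.22726058959961, 1956.5)
37.3083
```

```bash
python3 - <<'E'
from h import *
import pickle
if pick(578.4,-75,49,110.9,up=200):
    ptp(525,-307,200,108); print('w',W())
    lin(525,-307,64,speed=120,f_stop=10); robot.move_gripper(0.65); print(W(),robot.current_tcp_pos()[2]+DZ); lin(525,-307,200,speed=250)
    im=robot.get_image('wrist'); cv2.imwrite('pics/w9a.png',im['img'])
ptp(520,60,300,0); robot.sleep(.2)
w=robot.get_image('wrist'); pickle.dump(w,open('w9.pkl','wb'))
cv2.imwrite('pics/w9.png',cv2.resize(np.hstack([im['img'],w['img']]),(800,300))); print(robot.current_t())
E
```

```text
hit False z 49.0 w 41.0 up w 41.2 ff 29.99964869391988 t 41.9583
w 41.40085604732296
60.186713135286716 64.07084892507868
47.875
```

View pics/w9.png

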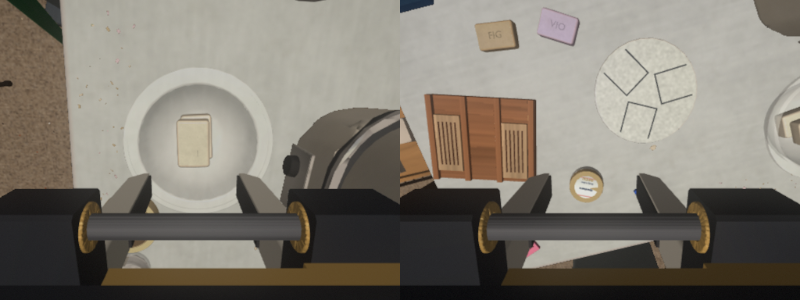

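Left: both cream bars stacked in the bowl at (195,140). Right: empty plate at (645,90) with three marks, rests at (449,142) and (515,150), and the new bars at (497,36) and (558,26).

```bash
cat >> h.py <<'E'
def marks(im,c0=(575.3,-25.5)):
    g=cv2.cvtColor(im['img'],cv2.COLOR_BGR2GRAY)
    g=cv2.morphologyEx(g,cv2.MORPH_BLACKHAT,np.ones((9,9)))
    v,u=np.nonzero(g>45); w=np.array([onz(im,a,b,45)[:2] for a,b in zip(u,v)]); ww=g[v,u].astype(float)
    c=np.array(c0)
    for _ in range(8):
        k=np.hypot(*(w-c).T)<79; c=np.average(w[k],axis=0,weights=ww[k])
    z=(w[k]-c)@[1,1j]; ph=np.degrees(np.angle((ww[k]*z**3/abs(z)).sum()))/3
    return c,ph,k.sum()
E
python3 - <<'E'
from h import *
import pickle
w=pickle.load(open('w9.pkl','rb')); w1=pickle.load(open('w1.pkl','rb'))
print('marks',marks(w)); hsv=cv2.cvtColor(w['img'],cv2.COLOR_BGR2HSV)
for p in ((491,311,43),(476,198,43),(664,219,25),(680,118,25),(480,255,35),(500,100,0)):
    u,v=pix(w,p).round().astype(int); print(p,u,v,np.median(hsv[v-4:v+5,u-4:u+5].reshape(-1,3),axis=0),hsv[v-4:v+5,u-4:u+5].reshape(-1,3).min(0),hsv[v-4:v+5,u-4:u+5].reshape(-1,3).max(0))
E
```

```text
marks (array([578.19076794, -25.90714423]), np.float64(45.300639462576754), np.int64(740))
(491, 311, 43) 63 183 [ 14. 103. 141.] [10 98 78] [ 16 128 166]
(476, 198, 43) 147 194 [ 15. 103. 142.] [10 99 85] [ 16 123 168]
(664, 219, 25) 123 48 [ 18.  71. 170.] [ 17  69 138] [ 19  74 176]
(680, 118, 25) 202 34 [152.  21. 174.] [148  20 158] [154  23 184]
(480, 255, 35) 108 190 [ 12. 140. 123.] [ 11 137 117] [ 12 144 144]
(500, 100, 0) 221 171 [ 25.  16. 185.] [ 22  14 182] [ 25  18 187]
```

```bash
python3 - <<'E'
from h import *
import pickle
w=pickle.load(open('w9.pkl','rb')); w1=pickle.load(open('w1.pkl','rb'))
REST=((9,90,60),(20,131,190)); TAN=((14,55,100),(22,100,200)); LIL=((140,14,120),(165,70,255))
for im in (w,w1[1]):
    for n in ((491,311),(476,198)): print('rest',blob(im,*REST,n,43))
    print('tan',blob(im,*TAN,(664,219),25)); print('lil',blob(im,*LIL,(680,118),25))
E
```

```text
rest (array([499.43960571, 252.88528442]), 86.74480438232422, 183.56973266601562, 141.8271484375, 7784.5)
rest (array([499.43960571, 252.88528442]), 86.74480438232422, 183.56973266601562, 141.8271484375, 7784.5)
tan (array([667.00701904, 220.09005737]), -83.81619644165039, 60.8658447265625, 41.32643127441406, 1575.5)
lil (array([681.3536377 , 119.37332153]), 73.63673400878906, 57.26018142700195, 37.7978515625, 1383.0)
rest (array([498.70993042, 307.68322754]), 1.3377323150634766, 151.31729125976562, 67.09832000732422, 2950.5)
rest (array([473.62945557, 206.09373474]), -3.8447799682617188, 108.60730743408203, 82.6128158569336, 2243.5)
tan (array([656.25183105, 219.53717041]), 89.8741683959961, 61.32882308959961, 25.833772659301758, 722.0)
lil None
```

```bash
python3 - <<'E'
from h import *
import pickle
w1=pickle.load(open('w1.pkl','rb')); t,s,w=pickle.load(open('first.pkl','rb'))
k=.64
print('shelf corner',tri(w1[0],(77*k,293*k),w1[1],(163*k,293*k)))
print('woodcorner',tri(w1[0],(70*k,287*k),w1[1],(152*k,290*k)))
# vertical post hypothesis: project candidates into each view (800 scale)
for y in (380,400,430):
  for z in (-40,100,200,300): print(y,z,[ (pix(i,[395,y,z])/k).round(0) for i in (w1[1],t,s)])
E
python3 - <<'E'
import cv2,numpy as np
a=cv2.imread('pics/a_top.png')[100:460,0:300]; b=cv2.imread('pics/a_side.png')[260:600,180:480]
cv2.imwrite('pics/x1.png',np.hstack([cv2.resize(a,(400,480)),cv2.resize(b,(400,480))]))
E
```

```text
shelf corner (array([381.97644049, 388.96760257, -27.75815409]), np.float64(0.23510929438212708))
woodcorner (array([380.83623122, 414.65277759, -55.89919384]), np.float64(3.3781223644598994))
380 -40 [array([174., 280.]), array([182., 331.]), array([330., 506.])]
380 100 [array([110., 312.]), array([154., 329.]), array([326., 464.])]
380 200 [array([ 34., 351.]), array([130., 327.]), array([322., 431.])]
380 300 [array([-100.,  418.]), array([100., 324.]), array([318., 394.])]
400 -40 [array([157., 280.]), array([173., 331.]), array([325., 513.])]
400 100 [array([ 87., 312.]), array([144., 329.]), array([321., 472.])]
400 200 [array([  5., 351.]), array([119., 327.]), array([317., 439.])]
400 300 [array([-139.,  418.]), array([ 88., 325.]), array([313., 402.])]
430 -40 [array([131., 280.]), array([160., 331.]), array([318., 526.])]
430 100 [array([ 54., 312.]), array([129., 329.]), array([313., 484.])]
430 200 [array([-37., 351.]), array([102., 327.]), array([309., 451.])]
430 300 [array([-197.,  418.]), array([ 70., 325.]), array([304., 414.])]
```

View pics/x1.png

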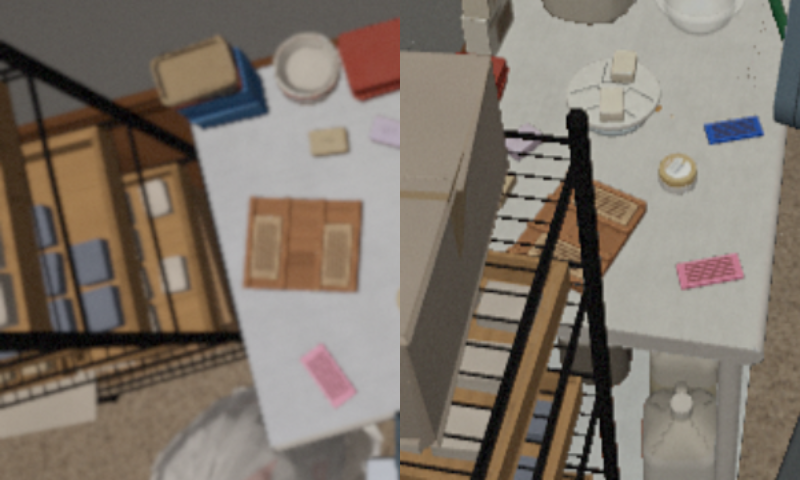

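```bash
python3 - <<'E'
from h import *
import pickle
w1=pickle.load(open('w1.pkl','rb')); t,s,w=pickle.load(open('first.pkl','rb')); k=.64
def plane(im,p,q):
    e,a=ray(im,p[0]*k,p[1]*k); _,b=ray(im,q[0]*k,q[1]*k); n=np.cross(a,b); n/=np.linalg.norm(n); return n,n@e
n1,d1=plane(t,(5,353.5),(180,353)); n2,d2=plane(s,(315,360),(334.5,543))
for z in (-28,50,100,200,400):
    xy=np.linalg.solve(np.array([n1[:2],n2[:2]]),[d1-n1[2]*z,d2-n2[2]*z]); print(z,xy.round(0),[(pix(i,[*xy,z])/k).round(0) for i in (w1[0],w1[1],t,s)])
for nm,im in (('w1_1',w1[1]),('top',t)):
    g=cv2.cvtColor(im['img'],cv2.COLOR_BGR2GRAY)
    for c in ((5,20,40,60,80,95) if nm=='w1_1' else (10,40,70,100,112)):
        col=g[120:300,c]; print(nm,'col',c/k,'dark rows',((np.nonzero(col<28)[0]+120)/k).round(0)[[0,-1]] if (col<28).any() else None, (col<28).sum())
E
```

```text
-28 [346. 453.] [array([ 27., 323.]), array([112., 323.]), array([147., 353.]), array([334., 541.])]
50 [347. 453.] [array([-26., 344.]), array([ 72., 345.]), array([130., 353.]), array([332., 519.])]
100 [347. 452.] [array([-68., 362.]), array([ 39., 362.]), array([118., 353.]), array([330., 503.])]
200 [348. 451.] [array([-188.,  411.]), array([-52., 411.]), array([ 90., 353.]), array([327., 470.])]
400 [350. 450.] [array([-836.,  677.]), array([-546.,  678.]), array([ 14., 353.]), array([318., 391.])]
w1_1 col 7.8125 dark rows [353. 438.] 47
w1_1 col 31.25 dark rows [347. 467.] 78
w1_1 col 62.5 dark rows [336. 406.] 35
w1_1 col 93.75 dark rows [328. 403.] 9
w1_1 col 125.0 dark rows None 0
w1_1 col 148.4375 dark rows None 0
top col 15.625 dark rows [350. 361.] 8
top col 62.5 dark rows [350. 359.] 7
top col 109.375 dark rows [191. 359.] 14
top col 156.25 dark rows [350. 356.] 5
top col 175.0 dark rows [350. 353.] 3
```

Top and side views together place the shelf post vertically at about (347,452), so the gripper body, which reaches y = 410, clears it. Next I push both rests out.

```bash
cat >> h.py <<'E'
SA=np.radians(-3.3); SX=np.array([np.cos(SA),np.sin(SA)])
REST_={'L':(np.array([491.2,311.3]),np.array([423.6,315.2])),'R':(np.array([476.3,198.3]),np.array([417.5,201.6]))}
E
python3 - <<'E'
from h import *
import pickle
robot.move_gripper(0)
for n in 'RL':
    c,lip=REST_[n]; lat=c-SX*((c-lip)@SX)   # lip point on the rest's own line
    f=c+SX*72; ptp(*f,120,-3.3)
    hit=lin(*f,38.5,speed=80,f_stop=8); print(n,hit,robot.current_tcp_pos()[2]+DZ)
    e=lat+SX*69.5; hit=lin(*e,38.5,speed=40,f_stop=10); print('push',hit,np.round(robot.current_tcp_pos(),1),e)
    q=robot.current_tcp_pos(); robot.move_linear([q[0],q[1],120-DZ])
robot.move_gripper(1)
ptp(430,250,300,0); robot.sleep(.2)
w=robot.get_image('wrist'); pickle.dump(w,open('w10.pkl','wb'))
cv2.imwrite('pics/w10.png',w['img']); print(robot.current_t())
E
```

```text
R False 39.0614690485119
push False [486.9 197.6   1.2] [486.88995065 197.68938729]
L False 39.15277091530445
push False [493.1 311.2   1.3] [492.98462933 311.19709892]
60.2667
```

View pics/w10.png

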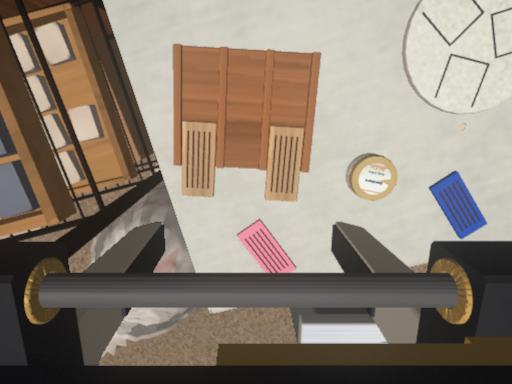

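```bash
cat >> h.py <<'E'
def place_rest(near,ax,phi):
    g=near+SX*16
    ok=pick(*g,27,-3.3,up=120)
    if not ok: return False
    u=np.array([np.cos(np.radians(phi)),np.sin(np.radians(phi))]); p=ax+106*u
    yaw=(phi+180+180)%360-180
    ptp(*p,130,yaw); print('w at place',W())
    if W()<10: return False
    hit=lin(*p,60,speed=120); hit=lin(*p,37.5,speed=30,f_stop=4); print('hit',hit,robot.current_tcp_pos()[2]+DZ)
    robot.move_gripper(0.68); robot.sleep(.2); lin(*p,130,speed=120); print('t',robot.current_t()); return True
E
python3 - <<'E'
from h import *
import pickle
w=pickle.load(open('w10.pkl','rb'))
near={n:np.mean([onz(w,*p,43)[:2] for p in ps],0) for n,ps in dict(R=[(266,200),(297,202)],L=[(182.5,196),(213.5,197)]).items()}
print(near,{n:(near[n]-REST_[n][1])@SX for n in near})
# plate before the placing
ptp(540,-20,250,0); robot.sleep(.2); im=robot.get_image('wrist'); c,ph,_=marks(im,(577,-25.7)); print(c,ph)
pickle.dump((near,c,ph),open('pl.pkl','wb'))
print(place_rest(near['R'],(c+[575.3,-25.5])/2,ph+120))
E
```

```text
{'R': array([374.88008337, 203.81420327]), 'L': array([381.3393131, 318.137284 ])} {'R': np.float64(-42.67670344980279), 'L': np.float64(-42.359692829218204)}
[578.35064708 -25.45486757] 47.21283811999569
hit False z 27.0 w 43.7 up w 43.2 ff 29.922495782375336 t 65.6
w at place 43.40291587462056
hit False 37.539021749314905
t 69.8083
True
```

```bash
python3 - <<'E'
from h import *
import pickle
ptp(500,0,280,0); robot.sleep(.2); im=robot.get_image('wrist'); pickle.dump(im,open('w11.pkl','wb'))
cv2.imwrite('pics/w11.png',cv2.resize(im['img'][:260],(800,406)))
print(marks(im,(577,-25.7)),'rest',blob(im,(9,70,60),(22,150,210),(505,-8),53))
E
```

```text
(array([571.95521401, -24.08235425]), np.float64(46.530715104563576), np.int64(950)) rest (array([508.49404907,  -8.98391342]), -11.548355102539062, 99.09183502197266, 43.69304656982422, 2710.5)
```

View pics/w11.png

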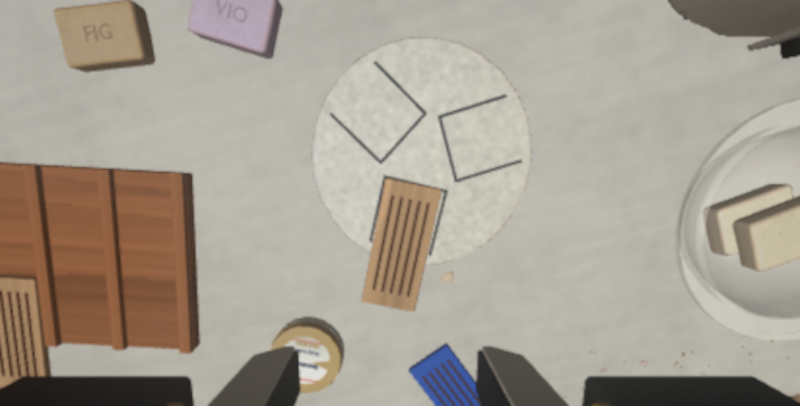

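The rest (404,243 in the crop) sits inside its lines on the robot-facing mark. The free marks are at (380,112) and (480,138), and both old bars remain in the bowl. Now the second rest, followed by a look at the new bars.

```bash
python3 - <<'E'
from h import *
import pickle
near,c,ph=pickle.load(open('pl.pkl','rb'))
print(place_rest(near['L'],np.array([577,-25.5]),-72.8))
robot.move_gripper(1.0)
TAN=((14,55,100),(22,100,200)); LIL=((140,14,120),(165,70,255))
ptp(600,40,280,0); robot.sleep(.2); im=robot.get_image('wrist'); pickle.dump(im,open('w12.pkl','wb'))
print('restB',blob(im,(9,70,60),(22,150,210),(598,-94),53)); print('restA',blob(im,(9,70,60),(22,150,210),(507,-9),53))
for yaw,(x,y) in ((0,(600,219)),(0,(615,119))):
    ptp(x,y,230,yaw); robot.sleep(.2); im=robot.get_image('wrist')
    print('tan',blob(im,*TAN,(667,220),25,25)); print('lil',blob(im,*LIL,(681,119),25,25))
E
```

```text
hit False z 27.0 w 43.7 up w 43.8 ff 29.96514916419983 t 75.3833
w at place 43.58678673175306
hit False 37.5629460103439
t 81.0583
True
restB (array([595.77728271, -91.10865784]), -71.88918495178223, 99.46996307373047, 43.99024200439453, 2660.0)
restA (array([508.91165161,  -9.30285263]), -11.125801086425781, 99.77518463134766, 44.227577209472656, 2264.5)
tan (array([667.78778076, 221.13052368]), -83.8299994468689, 60.45699691772461, 40.747474670410156, 1886.5)
lil (array([681.34710693, 119.94116211]), 73.65061950683594, 57.243953704833984, 37.12159729003906, 1684.0)
tan (array([667.94641113, 220.4786377 ]), -83.71906232833862, 60.33438491821289, 40.53719711303711, 1834.0)
lil (array([681.43945312, 119.59402466]), 73.24906158447266, 57.4671516418457, 37.69152069091797, 1651.5)
```

```bash
python3 - <<'E'
from h import *
import pickle
ims=[]
for y in (60,180):
    ptp(620,y,300,0); robot.sleep(.2); ims.append(robot.get_image('wrist'))
pickle.dump(ims,open('w13.pkl','wb'))
cv2.imwrite('pics/w13.png',cv2.resize(np.hstack([i['img'][:200] for i in ims]),(800,156)))
cv2.imwrite('pics/w13.png',np.vstack([cv2.resize(i['img'][:190],(800,297)) for i in ims]))
E
```

```text
(no output)
```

View pics/w13.png

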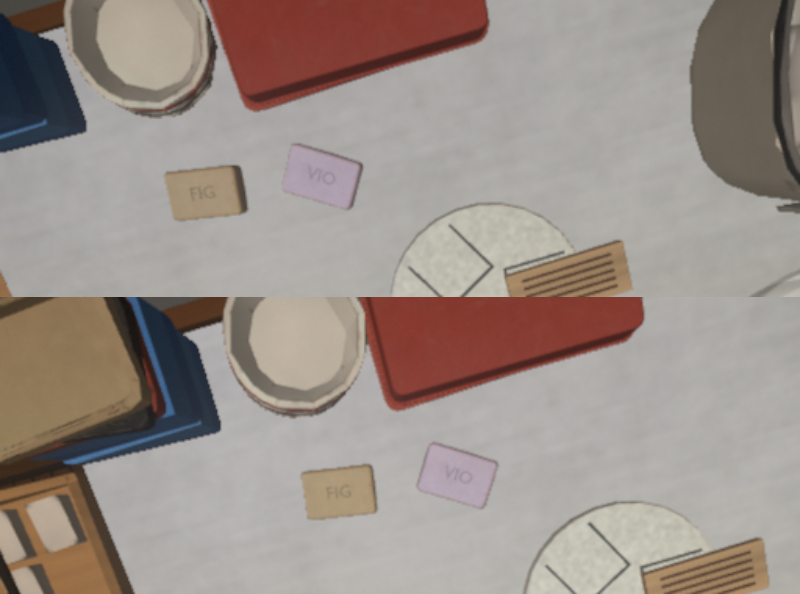

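View 1: tan bar (205,192), lilac bar (320,177), red box corner (245,96), white bowl rim front (150,106). View 2: the same corner at (387,98) and the rim at (298,112). I'll triangulate those neighbours to check clearance for the gripper body.

```bash
python3 - <<'E'
from h import *
import pickle
a=pickle.load(open('w13.pkl','rb')); k=1/1.5625
for n,p,q in (('redtop',(246,96),(388,99)),('redtopR',(485,25),(642,23)),('bowlfront',(145,105),(295,109)),('bowlR',(207,50),(362,45)),('tan',(205,192),(338,194)),('blueR',(85,130),(217,135))):
    print(n,tri(a[0],np.array(p)*k,a[1],np.array(q)*k))
for y in(6.2,-16.5): print(robot.inverse_kinematics([668,221,4-DZ],ori(y)) is not None,robot.inverse_kinematics([681,120,4-DZ],ori(y)) is not None)
E
```

```text
redtop (array([745.80863863, 178.12736809,  23.88610579]), np.float64(0.28514431328860507))
redtopR (array([792.62883351, -10.92072275,  54.88455426]), np.float64(2.939436634775795))
bowlfront (array([735.70438721, 251.51389313,  47.52005045]), np.float64(0.8084959362680025))
bowlR (array([777.03375663, 197.57878388,  53.80681758]), np.float64(5.482235527958338))
tan (array([668.12644794, 222.61122171,  13.81920754]), np.float64(0.16547887887906126))
blueR (array([720.46634649, 331.91123484,  -5.4146446 ]), np.float64(1.8260315785615642))
True True
True True
```

```bash
cat > nb.py <<'E'
from h import *
def setbar(src,yaw,dst,yaw2):
    if not pick(*src,8,yaw,up=160): return False
    ptp(*dst,150,yaw2); print('w',round(W(),1))
    if W()<40: return False
    lin(*dst,80,speed=120); hit=lin(*dst,61.5,speed=30,f_stop=4); print('hit',hit,robot.current_tcp_pos()[2]+DZ)
    robot.move_gripper(0.9); robot.sleep(.2); lin(*dst,160,speed=150); print('t',robot.current_t()); return True
E
python3 - <<'E'
from nb import *
print(setbar((667.9,221),6.2,(596.8,-92.5),107.2))
ptp(520,0,280,0); robot.sleep(.2); im=robot.get_image('wrist')
print('tan',blob(im,(14,55,100),(22,100,200),(597,-92),78,40),'restA',blob(im,(9,70,60),(22,150,210),(507,-9),53))
E
```

```text
hit False z 8.1 w 61.1 up w 61.5 ff 29.93021819740534 t 91.2917
w 61.7
hit True 61.0248168919118
t 96.225
True
tan (array([592.91351318, -86.12693787]), -72.25128364562988, 93.37445068359375, 60.761714935302734, 3755.5) restA (array([508.49108887,  -9.32779694]), -11.25482177734375, 99.19450378417969, 43.55451202392578, 2582.0)
```

```bash
python3 - <<'E'
from nb import *
print(setbar((681.4,119.8),-16.5,(507.8,-9.2),78))
ptp(500,-20,300,0); robot.sleep(.2); im=robot.get_image('wrist'); top=robot.get_image('top'); side=robot.get_image('side')
print('lil',blob(im,(140,14,120),(165,70,255),(508,-9),78,40))
for i in (im,top): print('tan',blob(i,(16,55,100),(22,90,230),(597,-92),78,40),'marks',marks(i,(577,-25.5)))
cv2.imwrite('pics/end.png',np.vstack([im['img'][:240],cv2.resize(side['img'][160:250,160:352],(512,240),interpolation=cv2.INTER_CUBIC)]))
u=[pix(im,[577+72*np.cos(np.radians(a)),-25.5+72*np.sin(np.radians(a)),45]).round() for a in (47.2,)];print(u)
E
```

```text
hit False z 8.1 w 60.9 up w 61.3 ff 29.923823727294803 t 102.875
w 61.3
hit True 61.02785685374556
t 107.525
True
lil (array([505.46630859,  -5.20663261]), -11.777679443359375, 56.68175506591797, 37.584468841552734, 1322.5)
tan (array([593.44219971, -88.67332458]), 17.479820251464844, 60.662933349609375, 43.15834045410156, 1937.5) marks (array([581.35432425, -22.25291469]), np.float64(55.82046246444201), np.int64(666))
tan None marks (array([516.92587234,   9.24462604]), np.float64(-40.82161789155625), np.int64(339))
[array([210.,  60.])]
```

View pics/end.png

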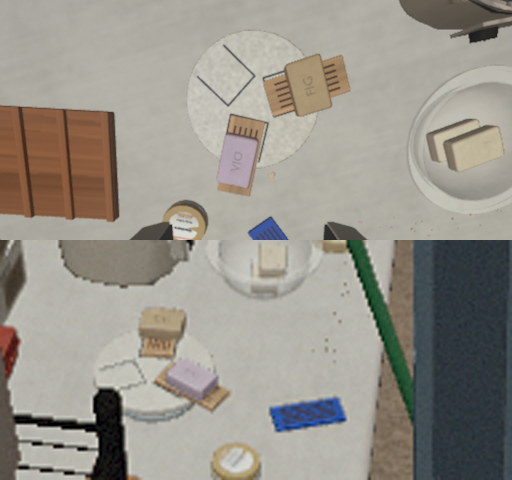

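The last view shows both new bars flat on rests: lilac at (238,160), tan at (306,85). The old bars are in the bowl at (465,145). The free mark is at (225,75). Rest A's right line shows a gap, so I'll compare it numerically.

```bash
python3 - <<'E'
from h import *
import pickle
w=pickle.load(open('w11.pkl','rb')); im=robot.get_image('wrist'); k=.64
def fr(i,P):
    c=np.array([onz(i,*p,45)[:2] for p in P]); mid=(c[1]+c[2])/2; out=(c[0]+c[3])/2
    d1,d2=c[0]-c[1],c[3]-c[2]; a=[np.degrees(np.arctan2(d[1],d[0])) for d in (d1,d2)]; return mid.round(1),np.round(a,1),np.linalg.norm(c[1]-c[2])
o,a0=[None]*2
print('before',fr(w,np.array([(375,62),(425,114),(381,161),(331,114)])*k)); print('now',fr(im,[(224.5,45),(254,76),(229,105),(197.5,77)]))
for n,P in (('A',[(230,114),(267,122),(249,196),(217,191)]),('B',[(263,79),(343,55),(350,92),(273,116)])):
    c=np.array([onz(im,*p,53)[:2] for p in P]); print(n,c.mean(0).round(1),np.linalg.norm(c-np.roll(c,-1,0),axis=1).round())
hsv=cv2.inRange(cv2.cvtColor(im['img'],cv2.COLOR_BGR2HSV),(9,90,50),(20,170,220))
ys,xs=np.nonzero(hsv[100:205,205:275]); c=np.array([onz(im,x+205,y+100,53)[:2] for x,y in zip(xs,ys)],np.float32); print('A mask',cv2.minAreaRect(c))
E
```

```text
before (array([590.2, -11.3]), array([46.1, 47.7]), np.float64(47.616889132525486))
now (array([590.4, -11.6]), array([45.3, 49. ]), np.float64(47.052522851973976))
A [507.9 -10.3] [ 48.  99.  43. 102.]
B [595.6 -92.5] [100.  44.  99.  46.]
A mask ((522.718994140625, -14.059619903564453), (51.626590728759766, 130.0787353515625), 72.59025573730469)
```

```bash
python3 - <<'E'
from bench import robot
print(robot.current_t(),robot.hand_in())
E
```

```text
the job is handed in; nothing more can be done
109.1417 None
```

I handed the job in at 109 s of the 210 s allowed: by my last pictures both old bars are in the bowl, both rests present lie flat on their marks with a new bar on each, and the spinner has not turned; `hand_in()` returned no verdict.

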